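# Empty the printer's catch tray, then counter-hold its hidden mounting bolt

## Robot

A 7-joint arm with a two-finger parallel gripper is mounted at the origin on the work surface. World frame = base frame: x ahead of the robot, y to its left, z up, the work surface at z = 0. Lengths are in m, angles in rad, forces in N, time in s.
With the tool pointing down it reaches from about 0.4 to 0.85 m from the base axis. Payload 10.4 kg.
Tool frame: the origin (TCP) lies at the very end of the fingers, on their centre line; the grasp point (between the pads) lies 19 mm behind it; z points along the fingers, y is the direction in which the jaws open and shut (so a half turn about z gives the same grasp; the last joint's range is limited). The gripper opens to 85 mm and grips with 20 to 120 N. Pads are 22 mm wide; open, the fingers measure 114 mm over their backs; the gripper's body (76 mm by 85 mm) begins 54 mm behind the grasp point. The pads swing forward as they close: fully open they stand 13 mm farther back than shut.
Start: joints at [1.192, 0.332, -0.065, 1.46, 0.022, 1.35, -0.088], TCP at [0.218, -0.586, 0.231] pointing down, gripper open.
Joint ranges: [-2.6, 2.6], [-0.5, 2.12], [-1.47, 1.34], [0.16, 2.42], [-1.27, 4.41], [0.06, 2.06], [-2.6, 2.6]. Speed limits (rad/s): [2.22, 2.22, 2.79, 2.79, 3.14, 3.14, 3.14].

## Interface

Orientations are given as a unit quaternion [x, y, z, w].
In Python, from workcell import get_obs, camera, camera_info, hand_in gives the robot as it stands.
- The arm moves only by the tool move_arm, never from a script. Its argument "moves" is a list of rows, each a list of 3 entries, a list of its own where there are three numbers: the shift along the tool's x, y, z in units of 25 mm (1.0 is 25 mm), then the turn, a rotation vector about the tool's x, y, z in degrees, then the opening, from 0 (shut) to 1 (fully open). A call has 1 to 5 rows; each row shifts and turns the commanded pose from where the row before left it, along the tool's axes as they then stand; what a row does not reach is not made up. A row lasts 1/8 s, in which the tool goes at most 62.5 mm and 10.7 degrees, less where a joint would pass 70% of its speed; a pose out of reach is approached as far as the arm can. A call is refused whole if a number of a shift passes 1 or a number of a turn 10.7, either way. A call with a gripper value outside its range is refused whole. The fingers move at their own pace and stop on an object; "squeeze" is the grip in N (left out, the last holds). Time passes only in rows, so rows that do not move let the fingers close. It gives the time, the measured TCP pose, the force and the opening at its end, in the units of the state.
- get_obs(): the state, without advancing time (a new reading comes with each control period).
- camera(name): name is "side" or "top" or "wrist"; returns the picture (480x640x3 uint8, red, green, blue); there is no depth.
- camera_info(name): a dict with "fx", "fy", "cx", "cy" (pixels), "origin" and "rotation" of the camera in the world. Camera axes: x right, y down, z forward; pixel columns grow to the right and rows downward; lengths in m; the calibration is good to about 2 mm. A picture is of the moment at which its call begins: read the wrist's pose just before it. camera_info takes no time and is no camera call; for the wrist camera it gives the pose at the moment of the call.
- hand_in(): hands the job in, once; it reports no verdict.
The state is a dict: "clock": time; "joint_pos": joint angles; "joint_velocities": joint speeds; "tau": joint torques, N m; "position": TCP position; "ee_rot": TCP orientation; "ft_force": force on the tool from outside, world axes, zero at the start; "torque": the same for the moment, N m; "grip_width": opening from 0.0 (shut) to 1.0 (fully open).
Only numpy, scipy, OpenCV 4.12 (cv2) and the standard library are available. Lean on these libraries where they do the work, as an engineer would, in place of code of your own. Each camera call takes 0.05 s, during which the arm holds its last target. There are 200 camera calls.

## Task

The printer's catch tray is coming off for cleaning: first collect the two finished prints (the oblong housing and the round pulley) from the tray into the grey tote. Then reach down into the narrow gap behind the tray's bracket, grip the hidden hex bolt head on two flats, turn it back against its spring until those two flats stand upright, and keep holding it there so that it cannot turn while a colleague undoes the nut: the program finishes while still gripping the bolt head. Leave the other things on the bench where they are.

Things in the scene. Friction and masses are not known exactly. Their poses are not given: they have to be found in the camera images.
- station: The discharge end of a belt printer, one fixed piece, upright. Origin: on the table under the centre of its aluminium catch tray; x axis points from the tray to the bracket, within 0.2 rad of the robot's x. Tray: 170 (x) by 220 (y) mm outside, floor 4 thick, walls 3 thick, rims 25 high, but the wall on the bracket side 40 high.
- bracket_top (a point): Middle of the top edge of the upright dark steel bracket plate behind the tray: 6 mm thick (station x 92 to 98), 70 wide, 100 high, with a foot 160 wide and 30 high. The hex nut and bolt end stick out 18 mm from its tray side, 75 above the table. Axes as the station's.
- gap (a point): Middle of the gap behind the bracket, level with the rail's top (85 mm up). The gap is 46 mm wide in station x (98 to 144), from the plate to an aluminium frame rail 220 long, 30 thick, z 45 to 85. It is open at the top and at both ends and, but for the bolt head, free down to the table. Axes as the station's.
- deck (a point): Centre of the top of the belt deck beyond the rail: white sides, black belt, 150 (x) by 180 (y) mm, 90 high. Axes as the station's.
- bolt: Steel bolt turning in the bracket. Origin: centre of its hex head, on the axis, at x 112, y 0, z 75 mm in the station's frame; x axis = bolt axis = station x. Head 24 mm across flats, 16 thick (station x 104 to 120: 6 clear of the plate, 24 of the rail). One pair of flats faces the bolt's own +y and -y; with the bolt's z axis straight up that pair stands upright.
- bolt_end (a point): Middle of the bolt head's outer face, which looks at the rail; axes as the bolt's. A spring (0.4 Nm/rad) with friction keeps the bolt turned 0.24 to 0.46 rad about its +x axis (clockwise seen from the tray) away from upright flats. Held upright it pulls with about 0.15 Nm; let go, it springs back.
- housing: Finished print: oblong white plastic block 50 (x) by 32 (y) by 36 high (z) with two black dots on top, about 45 g. Origin: centre of its underside. Stands in the tray.
- pulley: Finished print: round white plastic pulley, 42 mm diameter at both flanges, 36 in between, 36 high, about 35 g. Origin: centre of its underside. Stands in the tray.
- tote: Open grey plastic tote, fixed: 210 (x) by 180 (y) by 60 mm high, walls and floor 4 thick. Origin: centre of its underside.
- tin: Bystander: small steel tin, 44 mm diameter, 30 high, standing between tray and tote. Origin: centre of its underside.
- glue: Bystander: small white glue bottle, 28 mm diameter, 85 high, standing between tray and tote farther from the robot. Origin: centre of its underside.
- scraper: Bystander: scraper 200 mm long, lying on the table to the robot's right.
- driver: Bystander: screwdriver 190 mm long, lying on the table to the robot's left.
- tape: Bystander: small roll of tape, 52 mm diameter, 20 high, lying flat on the left.
- block: Bystander: small aluminium heater block 40 x 30 x 25 mm on the right.
There are look-alikes about, which are no part of the job. What is shaped like the glue but black or green is not meant.

How it is judged:
By the outcome, as a careful person would: the job done as asked, in the order asked, and still so for the second after the job is handed in, while the arm keeps its last pose, push and grip.
It also fails if it takes over 72 s, if anything falls off the work surface, if the arm or the gripper's body presses on something with over 40 N, if the wrist force passes 120 N, or if a joint passes its speed limit or range.

## Working session

There is one attempt and no reset: what is moved stays moved. The work goes in short steps, Python scripts to look and compute and a tool call to move; the robot and the scene stay as the last step left them, time stands still between calls to the robot, and variables do not carry over. Pictures are saved under pics/ and viewed, about 8 in all and at most 12, crops included, and the job is handed in when it is done.

Besides the shell and the picture viewer there is one more tool, called after "Emit:" in YAML: its name, and indented under it one key for each argument. move_arm: Moves the arm, as the interface text tells. Its arguments: {"type":"object","properties":{"moves":{"type":"array","items":{"type":"array"}},"squeeze":{"type":"number"}},"required":["moves"]}

```bash
mkdir -p pics; ls; cat > h.py <<'E'
import numpy as np, cv2, json
from workcell import get_obs, camera, camera_info, hand_in
from scipy.spatial.transform import Rotation as R
def snap(name,fn):
    i=camera_info(name); im=camera(name)
    cv2.imwrite('pics/'+fn+'.png',im[:,:,::-1]); i={k:np.asarray(v).tolist() for k,v in i.items()}
    json.dump(i,open('pics/'+fn+'.json','w')); return im,i
def load(fn): return json.load(open('pics/'+fn+'.json'))
def ray(i,u,v):
    d=np.array(i['rotation'])@np.array([(u-i['cx'])/i['fx'],(v-i['cy'])/i['fy'],1]); return np.array(i['origin']),d/np.linalg.norm(d)
def onz(i,u,v,z):
    o,d=ray(i,u,v); return o+d*(z-o[2])/d[2]
def tri(a,b):
    A=np.zeros((3,3));B=np.zeros(3)
    for o,d in(a,b):
        P=np.eye(3)-np.outer(d,d);A+=P;B+=P@o
    p=np.linalg.solve(A,B); return p,[np.linalg.norm((np.eye(3)-np.outer(d,d))@(p-o)) for o,d in (a,b)]
def proj(i,p):
    c=np.array(i['rotation']).T@(np.array(p)-i['origin']); return [i['fx']*c[0]/c[2]+i['cx'],i['fy']*c[1]/c[2]+i['cy']]
def go(target,zrot=None):
    "units shift in current tool axes to target TCP"
    s=get_obs(); r=R.from_quat(s['ee_rot']); return r.inv().apply(np.array(target)-s['position'])/0.025
E
python3 - <<'E'
from h import *
np.set_printoptions(precision=3,suppress=True)
for n in('top','side','wrist'):
    im,i=snap(n,n+'0'); print(n,i)
s=get_obs();print(s); print(R.from_quat(s['ee_rot']).as_matrix())
E
```

```text
pics
top {'fx': 600.5093776382296, 'fy': 600.5093776382296, 'cx': 321.7851265014074, 'cy': 247.26521835724492, 'origin': [0.29634137176287206, -0.022720508790532244, 1.9121251005343154], 'rotation': [-0.6962906644375007, 0.7127591057324425, -0.05528898551152058, 0.06400699878747222]}
side {'fx': 581.7053232619737, 'fy': 581.7053232619737, 'cx': 318.89018592255076, 'cy': 231.43763002057972, 'origin': [0.1832802449636042, -1.0782637314363939, 0.9819499716701149], 'rotation': [0.8816079891467591, -0.16722466646153733, 0.07072506026305171, -0.43566183015066107]}
wrist {'fx': 391.9958346495597, 'fy': 391.9958346495597, 'cx': 316.4225861010109, 'cy': 240.1495068326838, 'origin': [0.27978469874402634, -0.5619603041469267, 0.3722188869084734], 'rotation': [0.8140773056512401, -0.5655903389180312, -0.07574862867527893, 0.10792522504038923]}
{'clock': 0.15, 'joint_pos': array([ 1.192,  0.333, -0.065,  1.461,  0.022,  1.35 , -0.089]), 'joint_velocities': array([ 0.001, -0.   , -0.001, -0.004,  0.   ,  0.   , -0.001]), 'tau': array([ -0.001, -62.583,   0.048, -39.185,   0.016,   0.007,   0.   ]), 'position': array([ 0.218, -0.586,  0.231]), 'ee_rot': array([ 0.984,  0.177, -0.   , -0.001]), 'ft_force': array([-0.226,  0.326,  0.58 ]), 'torque': array([ 0.032, -0.007,  0.004]), 'grip_width': 0.9986062193270009}
[[ 0.937  0.348 -0.   ]
 [ 0.348 -0.937  0.001]
 [-0.    -0.001 -1.   ]]
```

View pics/top0.png

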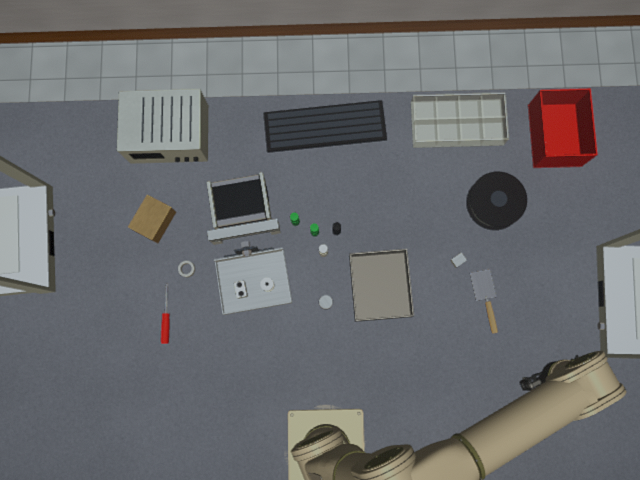

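View pics/side0.png

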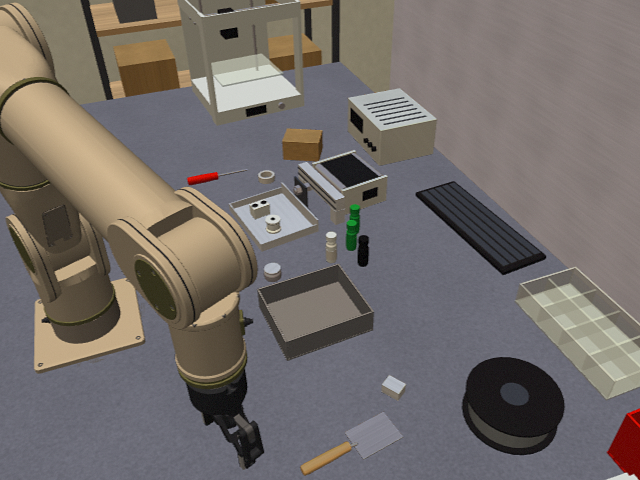

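The top view shows the tray around (253,281), housing at about (240,289), pulley (267,284), tin (326,302), glue (323,249), tote (381,286) and rail (243,230). The side view shows the same things, with the housing near (260,208), pulley (273,224) and tote (316,310). The camera "rotation" is a quaternion. I'll enlarge both views for the measurement.

```bash
sed -i "s/np.array(i\['rotation'\])/R.from_quat(i['rotation']).as_matrix()/g" h.py
python3 - <<'E'
from h import *
a=cv2.imread('pics/top0.png')[165:325,195:435]; b=cv2.imread('pics/side0.png')[145:365,215:415]
a=cv2.resize(a,None,fx=3.3333,fy=3.3333,interpolation=cv2.INTER_CUBIC)
b=cv2.resize(b,(545,600),interpolation=cv2.INTER_CUBIC)
cv2.imwrite('pics/topc.png',a);cv2.imwrite('pics/sidec.png',b);print(a.shape,b.shape)
E
```

```text
(533, 800, 3) (600, 545, 3)
```

View pics/topc.png

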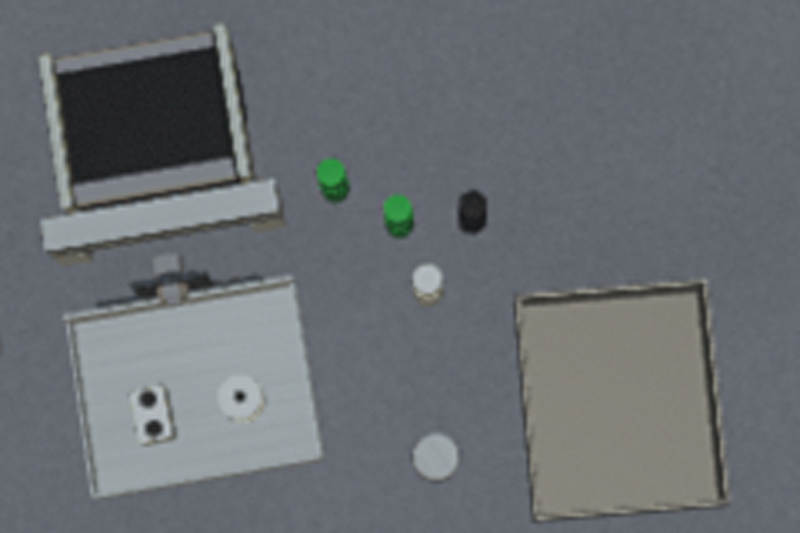

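View pics/sidec.png

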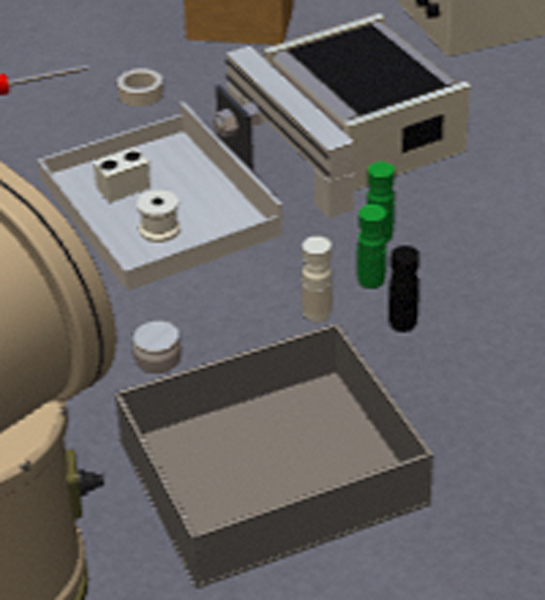

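```bash
python3 - <<'E'
from h import *
np.set_printoptions(precision=4,suppress=True)
T=load('top0');S=load('side0')
P={'dotfar':((148,398),(133,156)),'dotnear':((154,428),(109,164)),'pulley':((239,396),(158,201)),
'rail_nearR':((281,212),(330,152)),'rail_farR':((275,180),(351,143)),'rail_farL':((40,222),(247,47)),'rail_nearL':((43,252),(227,54)),
'trayNL':((94,496),(40,160)),'trayNR':((322,457),(128,284)),'trayFL(z40)':((66,318),(183,104)),'trayFR':((293,278),(280,208)),
'tote1':((517,297),(336,327)),'tote2':((706,282),(432,457)),'tote3':((728,502),(196,537)),'tote4':((535,520),(118,395)),
'tin':((436,456),(157,337)),'glue':((427,279),(317,244)),'deckFL':((38,57),(266,52)),'deckFR':((220,26),(380,18))}
out={}
for k,(a,b) in P.items():
    p,e=tri(ray(T,a[0]/3.3333+195,a[1]/3.3333+165),ray(S,b[0]/2.725+215,b[1]/2.725+145)); out[k]=p; print(k,p,np.array(e))
d=out['dotfar']-out['dotnear'];print('housing long axis',np.arctan2(d[1],d[0]),np.linalg.norm(d))
for a,b in(('rail_nearL','rail_nearR'),('rail_farL','rail_farR'),('trayNL','trayNR'),('trayFL(z40)','trayFR')):
    d=out[a]-out[b];print(a,np.linalg.norm(d),'station yaw',np.arctan2(-d[0],d[1]))
E
```

```text
dotfar [0.5041 0.2578 0.04  ] [0. 0.]
dotnear [0.476  0.2519 0.0411] [0.0004 0.0004]
pulley [0.5043 0.172  0.0398] [0.0003 0.0003]
rail_nearR [0.6717 0.1269 0.0836] [0.0012 0.0012]
rail_farR [0.6997 0.1328 0.0841] [0.0014 0.0014]
rail_farL [0.6669 0.3529 0.0816] [0.0002 0.0002]
rail_nearL [0.6404 0.3497 0.0802] [0.0017 0.0017]
trayNL [0.4151 0.3109 0.0244] [0.0007 0.0007]
trayNR [0.4479 0.0968 0.0067] [0.0004 0.0004]
trayFL(z40) [0.5834 0.336  0.0378] [0.0009 0.0009]
trayFR [0.6161 0.1204 0.0348] [0. 0.]
tote1 [ 0.5894 -0.0914  0.0561] [0.0001 0.0001]
tote2 [ 0.5996 -0.269   0.0565] [0.0005 0.0005]
tote3 [ 0.3945 -0.2797  0.0581] [0.0012 0.0012]
tote4 [ 0.383  -0.102   0.0557] [0.0019 0.0019]
tin [ 0.4449 -0.0118  0.0275] [0.0006 0.0006]
glue [ 0.6043 -0.0077  0.0848] [0.0007 0.0007]
deckFL [0.7621 0.3682 0.0683] [0.0668 0.0668]
deckFR [0.7836 0.1785 0.195 ] [0.0341 0.0341]
housing long axis 0.20710409499465543 0.02869619146775288
rail_nearL 0.22504636122778574 station yaw 0.1396189567171047
rail_farL 0.2225343019097798 station yaw 0.14795245114710193
trayNL 0.21729575398596837 station yaw 0.15194514761703073
trayFL(z40) 0.21808995532855419 station yaw 0.15086679207167672
```

The points fit the given sizes: print tops at z≈0.040, rail top ≈0.083, tray corners ≈0.22 apart, tote rim ≈0.057. Station yaw is ≈0.15, its origin ≈(0.515, 0.2165), and the bolt head ≈(0.626, 0.233, 0.075). I'll move over the tray now.

Emit:
move_arm:
  moves:
    - [[0.95, -0.68, 0], [0, 0, 0], 0.7]
    - [[0.95, -0.68, 0], [0, 0, 0], 0.7]
    - [[0.95, -0.68, 0], [0, 0, 0], 0.7]
    - [[0.95, -0.68, 0], [0, 0, 0], 0.7]
    - [[0.95, -0.68, 0], [0, 0, 0], 0.7]

```text
clock: 0.78
position: [0.2998, -0.4639, 0.2311]
ee_rot: [0.984, 0.177, -0.0, -0.0]
ft_force: [-0.8, 0.4, 0.1]
grip_width: 0.7
```

Emit:
move_arm:
  moves:
    - [[0.95, -0.68, 0], [0, 0, 0], 0.7]
    - [[0.95, -0.68, 0], [0, 0, 0], 0.7]
    - [[0.95, -0.68, 0], [0, 0, 0], 0.7]
    - [[0.95, -0.68, 0], [0, 0, 0], 0.7]
    - [[0.95, -0.68, 0], [0, 0, 0], 0.7]

```text
clock: 1.4
position: [0.3815, -0.3429, 0.2311]
ee_rot: [0.984, 0.177, -0.0, -0.0]
ft_force: [-0.2, -0.3, -0.5]
grip_width: 0.7
```

Emit:
move_arm:
  moves:
    - [[0.95, -0.68, 0], [0, 0, 0], 0.7]
    - [[0.95, -0.68, 0], [0, 0, 0], 0.7]
    - [[0.95, -0.68, 0], [0, 0, 0], 0.7]
    - [[0.95, -0.68, 0], [0, 0, 0], 0.7]
    - [[0.95, -0.68, 0], [0, 0, 0], 0.7]

```text
clock: 2.02
position: [0.4632, -0.2219, 0.2311]
ee_rot: [0.984, 0.177, -0.0, -0.0]
ft_force: [0.3, -0.0, -0.6]
grip_width: 0.7
```

Emit:
move_arm:
  moves:
    - [[0.37, -0.93, 0], [0, 0, 0], 0.7]
    - [[0.37, -0.93, 0], [0, 0, 0], 0.7]
    - [[0.37, -0.93, 0], [0, 0, 0], 0.7]
    - [[0.37, -0.93, 0], [0, 0, 0], 0.7]
    - [[0.37, -0.93, 0], [0, 0, 0], 0.7]

```text
clock: 2.65
position: [0.4655, -0.0968, 0.2311]
ee_rot: [0.984, 0.177, -0.0, 0.0]
ft_force: [0.8, 0.7, 0.1]
grip_width: 0.697
```

Emit:
move_arm:
  moves:
    - [[0.37, -0.93, 0], [0, 0, 0], 0.7]
    - [[0.37, -0.93, 0], [0, 0, 0], 0.7]
    - [[0.37, -0.93, 0], [0, 0, 0], 0.7]
    - [[0.37, -0.93, 0], [0, 0, 0], 0.7]
    - [[0.37, -0.93, 0], [0, 0, 0], 0.7]

```text
clock: 3.28
position: [0.4684, 0.0282, 0.2312]
ee_rot: [0.984, 0.177, -0.0, 0.0]
ft_force: [0.1, -0.4, -0.4]
grip_width: 0.7
```

Emit:
move_arm:
  moves:
    - [[0.37, -0.93, 0], [0, 0, 0], 0.7]
    - [[0.37, -0.93, 0], [0, 0, 0], 0.7]
    - [[0.37, -0.93, 0], [0, 0, 0], 0.7]
    - [[0.37, -0.93, 0], [0, 0, 0], 0.7]
    - [[0.37, -0.93, 0], [0, 0, 9], 0.7]

```text
clock: 3.9
position: [0.4712, 0.1532, 0.2311]
ee_rot: [0.995, 0.098, -0.0, 0.0]
ft_force: [0.3, 0.6, 0.0]
grip_width: 0.698
```

```bash
python3 - <<'E'
from h import *
im,i=snap('wrist','w1'); print(i); print(proj(i,[0.49,.255,.04]),proj(i,[.626,.233,.075]),proj(i,[.504,.172,.04]),R.from_quat(i['rotation']).as_matrix())
E
```

```text
{'fx': 391.9958346495597, 'fy': 391.9958346495597, 'cx': 316.4225861010109, 'cy': 240.1495068326838, 'origin': [0.5362909178995122, 0.16679061301355103, 0.3727658735202974], 'rotation': [0.7661926481637894, -0.6289230358291475, -0.08362691204757913, 0.10203519238279912]}
[np.float64(202.35182991682865), np.float64(168.79737547829356)] [np.float64(245.06644785190048), np.float64(-23.069250921187745)] [np.float64(302.76583032654787), np.float64(171.74712530134804)] [[ 1.94924709e-01 -9.46686637e-01 -2.56493216e-01]
 [-9.80818189e-01 -1.88089269e-01 -5.11674457e-02]
 [ 1.95915511e-04  2.61547011e-01 -9.65190718e-01]]
```

View pics/w1.png

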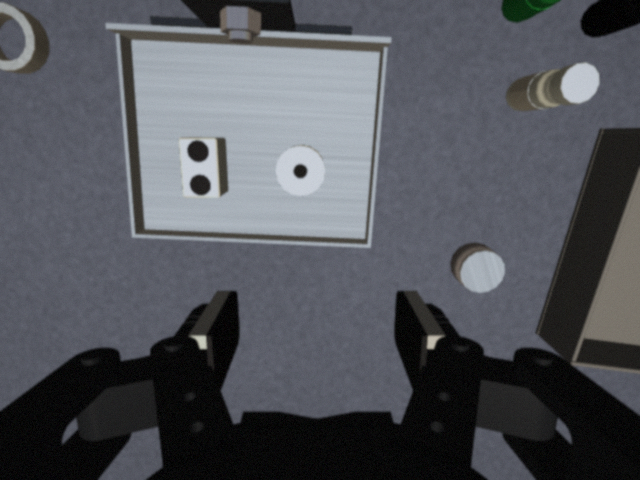

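The wrist view shows the housing dots at (198,151) and (200,185), and the pulley centre at (300,171). Both are within 3 px of the prediction. The nut is at (240,20), and its shape suggests the bolt is turned.

```bash
python3 - <<'E'
from h import *
np.set_printoptions(precision=4,suppress=True)
W=load('w1')
a,b=onz(W,198,151,.04),onz(W,200,185,.04);print(a,b,(a+b)/2,np.arctan2(*(a-b)[1::-1]))
c,d=onz(W,180,140,.04),onz(W,182,197,.04);print('edge',np.arctan2(*(c-d)[1::-1]))
c,d=onz(W,216,138,.04),onz(W,220,196,.04);print('edgeR',np.arctan2(*(c-d)[1::-1]))
print(onz(W,300,171,.04)); s=get_obs()
q=R.from_quat(s['ee_rot']).as_euler('xyz');print(s['position'],q)
print(go([.490,.257,.05]))
E
```

```text
[0.5038 0.2603 0.04  ] [0.4761 0.2553 0.04  ] [0.49   0.2578 0.04  ] 0.17744505870507613
edge 0.1414263233221817
edgeR 0.20044191092800212
[0.5042 0.1744 0.04  ]
[0.4707 0.1567 0.2313] [-3.1402 -0.0004  0.1871]
[ 1.5004 -3.7869  7.2583]
```

Emit:
move_arm:
  moves:
    - [[0.38, -0.95, 0.9], [0, 0, 0], 0.65]
    - [[0.38, -0.95, 0.9], [0, 0, 0], 0.65]
    - [[0.37, -0.94, 0.9], [0, 0, 0], 0.65]
    - [[0.37, -0.94, 0.9], [0, 0, 0], 0.65]
    - [[0, 0, 0.75], [0, 0, 0], 0.65]

```text
clock: 4.58
position: [0.4888, 0.2543, 0.1214]
ee_rot: [0.995, 0.101, -0.0, -0.001]
ft_force: [-0.4, 0.5, -0.7]
grip_width: 0.653
```

Emit:
move_arm:
  moves:
    - [[0, 0, 0.9], [0, 0, 0], 0.65]
    - [[0, 0, 0.9], [0, 0, 0], 0.65]
    - [[0, 0, 0.9], [0, 0, 0], 0.65]
    - [[0, 0, 0.9], [0, 0, 0], 0.65]
    - [[0, 0, 0.9], [0, 0, 0], 0.65]

```text
clock: 5.2
position: [0.4897, 0.2512, 0.0091]
ee_rot: [0.995, 0.099, -0.0, 0.0]
ft_force: [1.1, -0.3, -0.6]
grip_width: 0.651
```

Emit:
move_arm:
  moves:
    - [[0, 0, 0], [0, 0, 0], 0.1]
    - [[0, 0, 0], [0, 0, 0], 0.1]
    - [[0, 0, 0], [0, 0, 0], 0.1]
    - [[0, 0, 0], [0, 0, 0], 0.1]
    - [[0, 0, 0], [0, 0, 0], 0.1]
  squeeze: 35

```text
clock: 5.82
position: [0.4897, 0.2526, 0.0103]
ee_rot: [0.995, 0.099, 0.0, 0.0]
ft_force: [-0.4, 0.5, -0.9]
grip_width: 0.369
```

The grip width is 31 mm, so the housing is held. I'll lift it and carry it to the tote.

Emit:
move_arm:
  moves:
    - [[0, 0, -0.96], [0, 0, 0], 0.1]
    - [[0, 0, -0.96], [0, 0, 0], 0.1]
    - [[0, 0, -0.96], [0, 0, 0], 0.1]
    - [[0, 0, -0.96], [0, 0, 0], 0.1]
    - [[0, 0, -0.96], [0, 0, 0], 0.1]

```text
clock: 6.45
position: [0.4894, 0.2525, 0.1309]
ee_rot: [0.995, 0.099, 0.0, 0.0]
ft_force: [-0.0, -0.1, -0.2]
grip_width: 0.367
```

Emit:
move_arm:
  moves:
    - [[-0.09, 0.97, 0], [0, 0, 0], 0.1]
    - [[-0.09, 0.97, 0], [0, 0, 0], 0.1]
    - [[-0.09, 0.97, 0], [0, 0, 0], 0.1]
    - [[-0.09, 0.97, 0], [0, 0, 0], 0.1]
    - [[-0.09, 0.97, 0], [0, 0, 0], 0.1]

```text
clock: 7.08
position: [0.5024, 0.1307, 0.1302]
ee_rot: [0.995, 0.099, 0.0, 0.0]
ft_force: [0.4, 0.1, -1.0]
grip_width: 0.366
```

Emit:
move_arm:
  moves:
    - [[-0.09, 0.97, 0], [0, 0, 0], 0.1]
    - [[-0.09, 0.97, 0], [0, 0, 0], 0.1]
    - [[-0.09, 0.97, 0], [0, 0, 0], 0.1]
    - [[-0.09, 0.97, 0], [0, 0, 0], 0.1]
    - [[-0.09, 0.97, 0], [0, 0, 0], 0.1]

```text
clock: 7.7
position: [0.5153, 0.0096, 0.1302]
ee_rot: [0.995, 0.099, 0.0, 0.0]
ft_force: [-0.1, -0.3, 0.0]
grip_width: 0.369
```

Emit:
move_arm:
  moves:
    - [[-0.09, 0.97, 0], [0, 0, 0], 0.1]
    - [[-0.09, 0.97, 0], [0, 0, 0], 0.1]
    - [[-0.09, 0.97, 0], [0, 0, 0], 0.1]
    - [[-0.09, 0.97, 0], [0, 0, 0], 0.1]
    - [[-0.09, 0.97, 0], [0, 0, 0], 0.1]

```text
clock: 8.32
position: [0.5283, -0.1114, 0.1302]
ee_rot: [0.995, 0.099, 0.0, 0.0]
ft_force: [-0.7, 0.2, -0.5]
grip_width: 0.368
```

Emit:
move_arm:
  moves:
    - [[-0.09, 0.97, 0], [0, 0, 0], 0.1]
    - [[-0.09, 0.97, 0], [0, 0, 0], 0.1]
    - [[0, 0, 0], [0, 0, 0], 0.1]

```text
clock: 8.7
position: [0.5332, -0.1612, 0.1299]
ee_rot: [0.995, 0.098, -0.0, 0.0]
ft_force: [-0.9, 0.6, -0.9]
grip_width: 0.365
```

Emit:
move_arm:
  moves:
    - [[0, 0, 1], [0, 0, 0], 0.1]
    - [[0, 0, 1], [0, 0, 0], 0.1]
    - [[0, 0, 1], [0, 0, 0], 0.1]
    - [[0, 0, 1], [0, 0, 0], 0.1]
    - [[0, 0, 0.6], [0, 0, 0], 0.1]

```text
clock: 9.32
position: [0.533, -0.158, 0.014]
ee_rot: [0.995, 0.1, -0.0, -0.0]
ft_force: [0.3, 0.5, -0.7]
grip_width: 0.367
```

Emit:
move_arm:
  moves:
    - [[0, 0, 0.1], [0, 0, 0], 0.1]
    - [[0, 0, 0], [0, 0, 0], 0.1]
    - [[0, 0, 0], [0, 0, 0], 0.6]
    - [[0, 0, 0], [0, 0, 0], 0.6]
    - [[0, 0, 0], [0, 0, 0], 0.6]

```text
clock: 9.95
position: [0.5336, -0.1593, 0.0129]
ee_rot: [0.995, 0.099, 0.0, 0.0]
ft_force: [0.5, 0.1, -0.4]
grip_width: 0.599
```

Emit:
move_arm:
  moves:
    - [[0, 0, -0.95], [0, 0, 0], 0.7]
    - [[0, 0, -0.95], [0, 0, 0], 0.7]
    - [[0, 0, -0.95], [0, 0, 0], 0.7]
    - [[0, 0, -0.95], [0, 0, 0], 0.7]
    - [[0, 0, -0.95], [0, 0, 0], 0.7]

```text
clock: 10.58
position: [0.5334, -0.1591, 0.1322]
ee_rot: [0.995, 0.099, 0.0, 0.0]
ft_force: [0.5, 0.3, 0.5]
grip_width: 0.695
```

Emit:
move_arm:
  moves:
    - [[0.1, -0.96, 0], [0, 0, 0], 0.75]
    - [[0.1, -0.96, 0], [0, 0, 0], 0.75]
    - [[0.1, -0.96, 0], [0, 0, 0], 0.75]
    - [[0.1, -0.96, 0], [0, 0, 0], 0.75]
    - [[0.1, -0.96, 0], [0, 0, 0], 0.75]

```text
clock: 11.2
position: [0.5219, -0.0383, 0.1315]
ee_rot: [0.995, 0.099, 0.0, 0.0]
ft_force: [-0.0, -1.4, -0.1]
grip_width: 0.749
```

Emit:
move_arm:
  moves:
    - [[0.1, -0.96, 0], [0, 0, 0], 0.75]
    - [[0.1, -0.96, 0], [0, 0, 0], 0.75]
    - [[0.1, -0.96, 0], [0, 0, 0], 0.75]
    - [[0.1, -0.96, 0], [0, 0, 0], 0.75]
    - [[0.1, -0.96, 0], [0, 0, 0], 0.75]

```text
clock: 11.82
position: [0.5104, 0.0818, 0.1315]
ee_rot: [0.995, 0.099, 0.0, 0.0]
ft_force: [0.8, 0.8, -0.8]
grip_width: 0.752
```

Emit:
move_arm:
  moves:
    - [[0.1, -0.96, 0], [0, 0, 0], 0.75]
    - [[0.1, -0.96, 0], [0, 0, 0], 0.75]
    - [[0.1, -0.96, 0], [0, 0, 0], 0.75]
    - [[0.1, -0.96, 0], [0, 0, 0], 0.75]
    - [[0, 0, 0], [0, 0, 0], 0.75]

```text
clock: 12.45
position: [0.5008, 0.1792, 0.1315]
ee_rot: [0.995, 0.101, 0.0, -0.0]
ft_force: [0.2, -0.2, -0.0]
grip_width: 0.747
```

Emit:
move_arm:
  moves:
    - [[0.08, 0.25, 0.9], [0, 0, 0], 0.75]
    - [[0, 0, 1], [0, 0, 0], 0.75]
    - [[0, 0, 1], [0, 0, 0], 0.75]
    - [[0, 0, 1], [0, 0, 0], 0.75]
    - [[0, 0, 0.92], [0, 0, 0], 0.75]

```text
clock: 13.08
position: [0.5048, 0.1701, 0.01]
ee_rot: [0.995, 0.099, -0.0, 0.0]
ft_force: [0.3, -1.1, 0.1]
grip_width: 0.751
```

Emit:
move_arm:
  moves:
    - [[0, 0, 0], [0, 0, 0], 0.1]
    - [[0, 0, 0], [0, 0, 0], 0.1]
    - [[0, 0, 0], [0, 0, 0], 0.1]
    - [[0, 0, 0], [0, 0, 0], 0.1]
    - [[0, 0, 0], [0, 0, 0], 0.1]

```text
clock: 13.7
position: [0.5048, 0.1714, 0.0111]
ee_rot: [0.995, 0.099, 0.0, 0.0]
ft_force: [-0.9, 1.4, -0.3]
grip_width: 0.463
```

Emit:
move_arm:
  moves:
    - [[0, 0, -0.96], [0, 0, 0], 0.1]
    - [[0, 0, -0.96], [0, 0, 0], 0.1]
    - [[0, 0, -0.96], [0, 0, 0], 0.1]
    - [[0, 0, -0.96], [0, 0, 0], 0.1]
    - [[0, 0, -0.96], [0, 0, 0], 0.1]

```text
clock: 14.32
position: [0.5045, 0.1714, 0.1317]
ee_rot: [0.995, 0.099, 0.0, 0.0]
ft_force: [0.4, -1.0, -0.3]
grip_width: 0.464
```

Emit:
move_arm:
  moves:
    - [[-0.34, 0.92, 0], [0, 0, 0], 0.1]
    - [[-0.34, 0.92, 0], [0, 0, 0], 0.1]
    - [[-0.34, 0.92, 0], [0, 0, 0], 0.1]
    - [[-0.34, 0.92, 0], [0, 0, 0], 0.1]
    - [[-0.34, 0.92, 0], [0, 0, 0], 0.1]

```text
clock: 14.95
position: [0.4854, 0.0495, 0.131]
ee_rot: [0.995, 0.099, 0.0, 0.0]
ft_force: [0.6, -0.1, -0.6]
grip_width: 0.467
```

Emit:
move_arm:
  moves:
    - [[-0.34, 0.92, 0], [0, 0, 0], 0.1]
    - [[-0.34, 0.92, 0], [0, 0, 0], 0.1]
    - [[-0.34, 0.92, 0], [0, 0, 0], 0.1]
    - [[-0.34, 0.92, 0], [0, 0, 0], 0.1]
    - [[-0.34, 0.92, 0], [0, 0, 0], 0.1]

```text
clock: 15.58
position: [0.4665, -0.0715, 0.131]
ee_rot: [0.995, 0.099, 0.0, 0.0]
ft_force: [-0.4, 0.1, -0.4]
grip_width: 0.469
```

Emit:
move_arm:
  moves:
    - [[-0.34, 0.92, 0], [0, 0, 0], 0.1]
    - [[-0.34, 0.92, 0], [0, 0, 0], 0.1]
    - [[-0.34, 0.92, 0], [0, 0, 0], 0.1]
    - [[-0.34, 0.92, 0], [0, 0, 0], 0.1]
    - [[-0.34, 0.92, 0], [0, 0, 0], 0.1]

```text
clock: 16.2
position: [0.4476, -0.1927, 0.131]
ee_rot: [0.995, 0.099, 0.0, 0.0]
ft_force: [0.1, 0.9, -0.7]
grip_width: 0.466
```

Emit:
move_arm:
  moves:
    - [[-0.34, 0.92, 0], [0, 0, 0], 0.1]
    - [[0, 0, 0], [0, 0, 0], 0.1]

```text
clock: 16.45
position: [0.4434, -0.2178, 0.1308]
ee_rot: [0.995, 0.098, -0.0, 0.0]
ft_force: [0.2, 0.6, -0.5]
grip_width: 0.462
```

Emit:
move_arm:
  moves:
    - [[0, 0, 1], [0, 0, 0], 0.1]
    - [[0, 0, 1], [0, 0, 0], 0.1]
    - [[0, 0, 1], [0, 0, 0], 0.1]
    - [[0, 0, 1], [0, 0, 0], 0.1]
    - [[0, 0, 0.6], [0, 0, 0], 0.1]

```text
clock: 17.08
position: [0.4438, -0.2151, 0.0149]
ee_rot: [0.995, 0.1, -0.0, -0.0]
ft_force: [0.4, 0.1, 0.2]
grip_width: 0.466
```

Emit:
move_arm:
  moves:
    - [[0, 0, 0.12], [0, 0, 0], 0.1]
    - [[0, 0, 0], [0, 0, 0], 0.1]
    - [[0, 0, 0], [0, 0, 0], 0.65]
    - [[0, 0, 0], [0, 0, 0], 0.65]
    - [[0, 0, 0], [0, 0, 0], 0.65]

```text
clock: 17.7
position: [0.4441, -0.2163, 0.0131]
ee_rot: [0.995, 0.099, 0.0, 0.0]
ft_force: [-0.3, -0.6, -0.4]
grip_width: 0.652
```

Emit:
move_arm:
  moves:
    - [[0, 0, -1], [0, 0, 0], 0.65]
    - [[0, 0, -1], [0, 0, 0], 0.65]
    - [[0, 0, -1], [0, 0, 0], 0.65]
    - [[0, 0, -1], [0, 0, 0], 0.65]
    - [[0, 0, -1], [0, 0, 0], 0.65]

```text
clock: 18.32
position: [0.4438, -0.2162, 0.1388]
ee_rot: [0.995, 0.099, 0.0, 0.0]
ft_force: [-0.4, 0.2, -0.9]
grip_width: 0.647
```

Both prints have been released in the tote. Next I'll set a pitched camera pose to look into the gap at the bolt's end face.

Emit:
move_arm:
  moves:
    - [[0, 0, 0], [0, 0, 2.75], 0.5]
    - [[0.55, -0.88, 0], [0, 0, 0], 0.5]
    - [[0.55, -0.88, 0], [0, 0, 0], 0.5]
    - [[0.55, -0.88, 0], [0, 0, 0], 0.5]
    - [[0.55, -0.88, 0], [0, 0, 0], 0.5]

```text
clock: 18.95
position: [0.4854, -0.1202, 0.138]
ee_rot: [0.997, 0.075, 0.0, 0.0]
ft_force: [0.5, -0.3, 0.0]
grip_width: 0.499
```

Emit:
move_arm:
  moves:
    - [[0.55, -0.88, 0], [0, 0, 0], 0.5]
    - [[0.55, -0.88, 0], [0, 0, 0], 0.5]
    - [[0.55, -0.88, 0], [0, 0, 0], 0.5]
    - [[0.55, -0.88, 0], [0, 0, 0], 0.5]
    - [[0.55, -0.88, 0], [0, 0, 0], 0.5]

```text
clock: 19.58
position: [0.5368, -0.0011, 0.1379]
ee_rot: [0.997, 0.075, 0.0, 0.0]
ft_force: [0.6, -0.4, -0.5]
grip_width: 0.498
```

Emit:
move_arm:
  moves:
    - [[0.55, -0.88, 0], [0, 0, 0], 0.5]
    - [[0.55, -0.88, 0], [0, 0, 0], 0.5]
    - [[0.55, -0.88, 0], [0, 0, 0], 0.5]
    - [[0.55, -0.88, 0], [0, 0, 0], 0.5]
    - [[0.55, -0.88, 0], [0, 0, 0], 0.5]

```text
clock: 20.2
position: [0.5883, 0.1178, 0.1378]
ee_rot: [0.997, 0.075, 0.0, 0.0]
ft_force: [0.9, -0.4, -0.5]
grip_width: 0.5
```

Emit:
move_arm:
  moves:
    - [[0.55, -0.88, 0], [0, 0, 0], 0.5]
    - [[0.55, -0.88, 0], [0, 0, 0], 0.5]
    - [[0.55, -0.88, 0], [0, 0, 0], 0.5]
    - [[0.55, -0.88, 0], [0, 0, 0], 0.5]
    - [[0.55, -0.88, 0], [0, 0, 0], 0.5]

```text
clock: 20.82
position: [0.6398, 0.2369, 0.1377]
ee_rot: [0.997, 0.075, -0.0, 0.0]
ft_force: [-0.0, -0.3, 0.3]
grip_width: 0.5
```

Emit:
move_arm:
  moves:
    - [[0, 0, 0], [0, -8.3, 0], 0.5]
    - [[0, 0, 0], [0, -8.3, 0], 0.5]
    - [[0, 0, 0], [0, -8.3, 0], 0.5]
    - [[0, 0, 0], [0, 0, 0], 0.5]
    - [[0, 0, 0], [0, 0, 0], 0.5]

```text
clock: 21.45
position: [0.6394, 0.2368, 0.138]
ee_rot: [0.974, 0.074, -0.214, 0.016]
ft_force: [0.2, 0.5, 1.0]
grip_width: 0.503
```

```bash
python3 - <<'E'
from h import *
s=get_obs();print(s['position'],R.from_quat(s['ee_rot']).as_euler('xyz'))
im,i=snap('wrist','w2'); print(proj(i,[.6257,.234,.075]))
cv2.imwrite('pics/w2v.png',cv2.resize(im[60:420,80:560,::-1],(800,600),interpolation=cv2.INTER_CUBIC))
E
```

```text
[0.6394363  0.2368178  0.13802036] [-3.14102185  0.43230345  0.15132695]
[np.float64(318.9878214522703), np.float64(235.85430340828484)]
```

View pics/w2v.png

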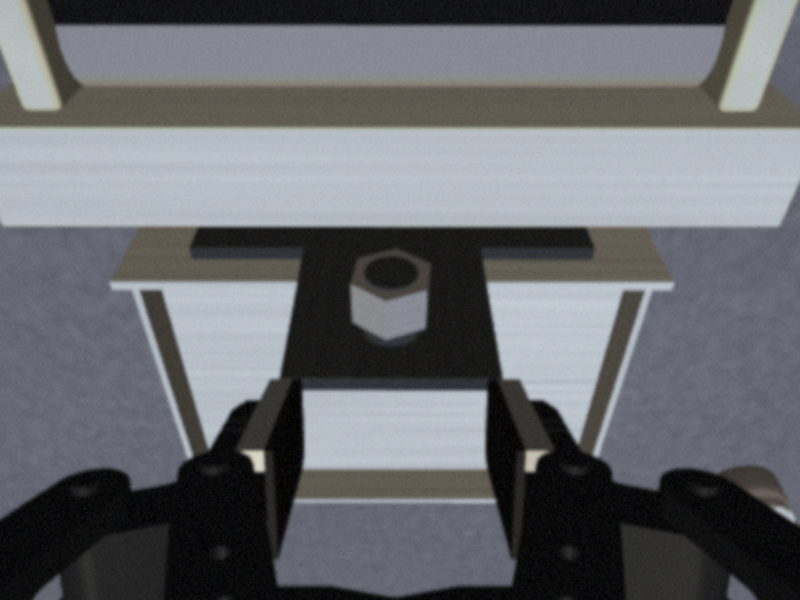

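The view into the gap shows the bolt's end face at about (391,272) in this crop, the top edge of the bracket at row 380, and the rail above it. I'll enlarge the hex.

```bash
python3 - <<'E'
from h import *
im=cv2.imread('pics/w2.png')
cv2.imwrite('pics/w2h.png',cv2.resize(im[195:275,270:370],(800,640),interpolation=cv2.INTER_CUBIC)[:600])
E
```

```text
(no output)
```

View pics/w2h.png

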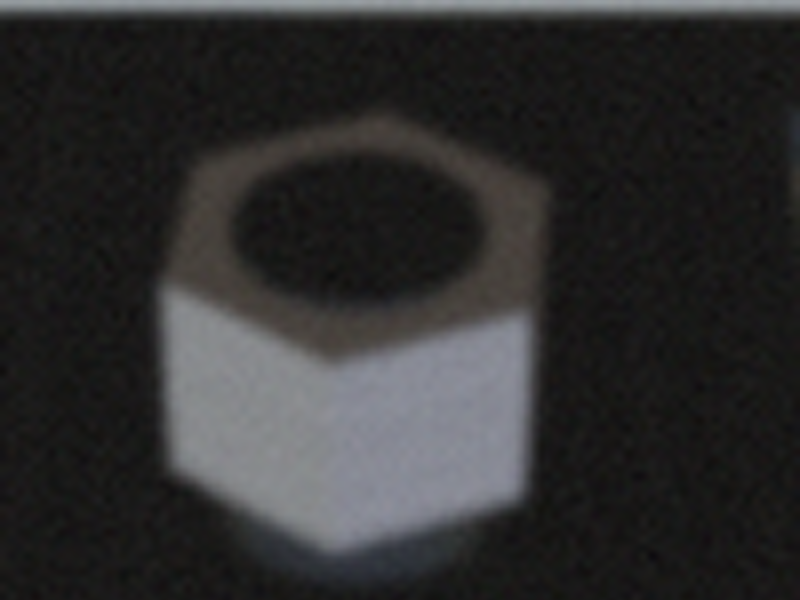

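```bash
cat > fit.py <<'E'
from h import *
from scipy.optimize import least_squares
np.set_printoptions(precision=4,suppress=True)
def verts(th,xs,yaw,B):
    r=.012/np.cos(np.pi/6); Rz=R.from_euler('z',yaw)
    a=th+np.pi/6+np.arange(6)*np.pi/3
    return Rz.apply(np.c_[np.full(6,xs),r*np.cos(a),r*np.sin(a)])+B
def fit(i,face,back,yaw=.149,B0=(.6257,.234,.075),ths=(-.1,.35)):
    for t0 in ths:
        def f(p):
            o=[]
            for xs,pts in((.008,face),(-.008,back)):
                if len(pts)==0: continue
                q=np.array([proj(i,v) for v in verts(p[0],xs,yaw,p[1:4])])
                for u in pts: d=q-u; o.append(d[np.argmin((d**2).sum(1))])
            return np.r_[np.concatenate(o),(p[3]-.075)/.002]
        r=least_squares(f,[t0,*B0]);print(t0,'->',r.x,np.degrees(r.x[0]),'rms',np.sqrt(np.mean(r.fun**2)))
E
python3 - <<'E'
from fit import *
W=load('w2');c=lambda L:np.array(L)/8+[270,195]-.4
fit(W,c([(378,115),(550,185),(535,305),(335,360),(162,285),(200,160)]),c([(170,468),(335,553),(525,490)]))
E
```

```text
-0.1 -> [-0.1056  0.6252  0.2364  0.0743] -6.051717152504406 rms 0.3722281865756292
0.35 -> [0.5232 0.6273 0.2324 0.0765] 29.975588024775785 rms 4.851927921735522
```

The fit is good (rms 0.4 px) and gives a hex angle of −6° (mod 60°). The text says +14° to +26°, so the two disagree. I'll check this against the nut in the earlier picture and a fresh close view before gripping.

```bash
python3 - <<'E'
from h import *
im=cv2.imread('pics/w1.png')[0:50,205:275]; a=cv2.resize(im,(700,500),interpolation=cv2.INTER_CUBIC)
cv2.imwrite('pics/nut.png',a)
E
```

```text
(no output)
```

View pics/nut.png

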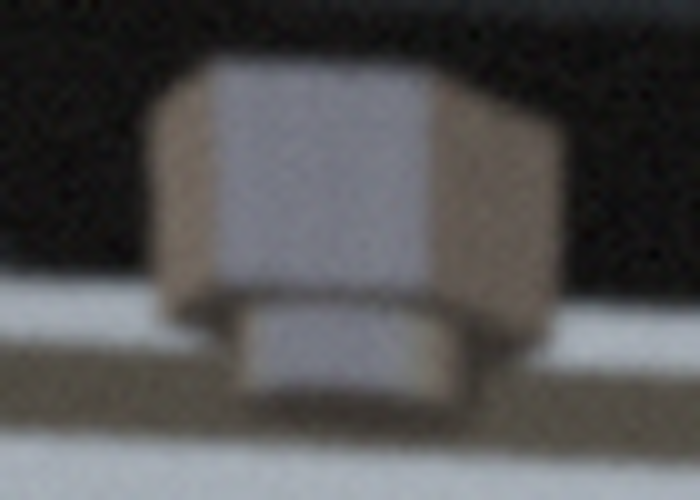

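The nut is a separate hex and settles nothing. I'll probe directly: straighten the tool, go down into the gap with the jaws upright, close at minimum force, and judge from the grip width (24 mm means on the flats, about 27.5 mm on the corners) and a new look.

Emit:
move_arm:
  moves:
    - [[0, 0, 0], [0, 8.3, 0], 0.5]
    - [[0, 0, 0], [0, 8.3, 0], 0.5]
    - [[0, 0, 0], [0, 8.3, 0], 0.5]
    - [[-0.47, -0.04, 0], [0, 0, 0], 0.5]
    - [[0, 0, 0], [0, 0, 0], 0.5]

```text
clock: 22.12
position: [0.6272, 0.2351, 0.1394]
ee_rot: [0.997, 0.075, 0.0, 0.001]
ft_force: [0.3, 0.4, 1.0]
grip_width: 0.5
```

```bash
python3 - <<'E'
from h import *
s=get_obs();print(s['position'],R.from_quat(s['ee_rot']).as_euler('xyz'),s['ft_force'])
im,i=snap('wrist','w3'); print(proj(i,[.6252,.2364,.0743]))
u,v=map(int,proj(i,[.6252,.2364,.085])); y=max(0,min(480-75,v-37));x=u-50
print(x,y);cv2.imwrite('pics/w3v.png',cv2.resize(im[y:y+75,x:x+100,::-1],(800,600),interpolation=cv2.INTER_CUBIC))
E
```

```text
[0.62723408 0.23509695 0.13941135] [ 3.14053278e+00 -1.03887562e-05  1.50799017e-01] [0.27396988 0.40740012 0.97195691]
[np.float64(314.61184282051175), np.float64(261.42981421665144)]
264 230
```

View pics/w3v.png

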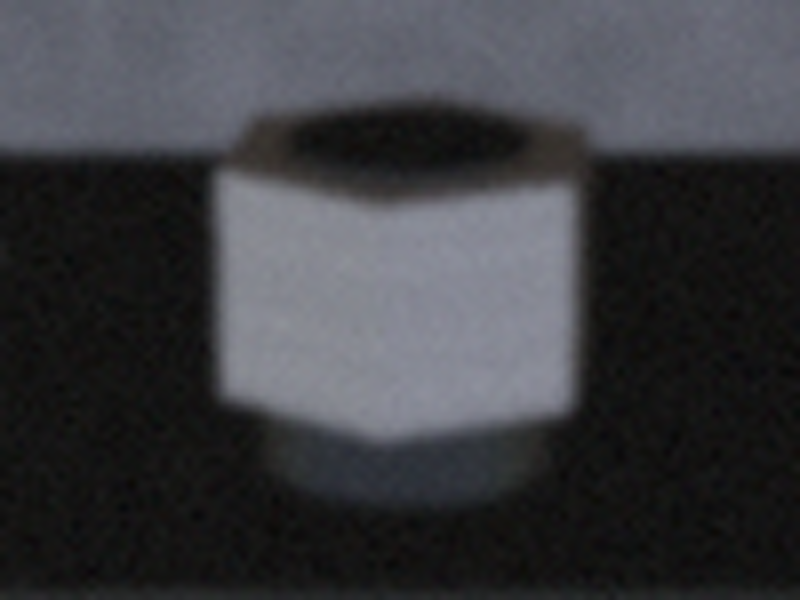

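The second view agrees with the first: the top vertex is at about (385,200), left of centre at 400. Now I'll descend and make the gentle probe.

Emit:
move_arm:
  moves:
    - [[0.03, -0.03, 0.8], [0, 0, 0], 0.5]
    - [[0, 0, 0.8], [0, 0, 0], 0.5]
    - [[0, 0, 0.8], [0, 0, 0], 0.5]
    - [[0, 0, 0.6], [0, 0, 0], 0.5]
    - [[0, 0, 0.43], [0, 0, 0], 0.5]

```text
clock: 22.8
position: [0.628, 0.2363, 0.0506]
ee_rot: [0.997, 0.075, -0.001, 0.0]
ft_force: [-0.8, 0.3, 0.8]
grip_width: 0.499
```

Emit:
move_arm:
  moves:
    - [[0, 0, 0], [0, 0, 0], 0.37]
    - [[0, 0, 0], [0, 0, 0], 0.34]
  squeeze: 20

```text
clock: 23.05
position: [0.6287, 0.2366, 0.0527]
ee_rot: [0.997, 0.075, 0.001, -0.0]
ft_force: [0.1, 0.2, 0.2]
grip_width: 0.34
```

Emit:
move_arm:
  moves:
    - [[0, 0, 0], [0, 0, 0], 0.3]
    - [[0, 0, 0], [0, 0, 0], 0.24]
    - [[0, 0, 0], [0, 0, 0], 0.2]

```text
clock: 23.42
position: [0.6288, 0.2364, 0.0529]
ee_rot: [0.997, 0.075, 0.001, 0.0]
ft_force: [0.1, -1.3, 6.7]
grip_width: 0.286
```

```bash
python3 - <<'E'
from h import *
s=get_obs();print(s['position'],R.from_quat(s['ee_rot']).as_euler('xyz'),s['ft_force'],s['torque'],s['grip_width'])
im,i=snap('wrist','w4')
u,v=map(int,proj(i,[.6252,.2364,.085])); y=max(0,min(480-150,v-75));x=u-100
print(x,y);cv2.imwrite('pics/w4v.png',cv2.resize(im[y:y+150,x:x+200,::-1],(800,600),interpolation=cv2.INTER_CUBIC))
E
```

```text
[0.62877461 0.23641347 0.05290168] [ 3.14149307e+00 -1.25835197e-03  1.50577539e-01] [ 0.11509837 -1.30726453  6.66716133] [-0.34347981  0.19174362 -0.03878801] 0.2860560789894931
216 287
```

View pics/w4v.png

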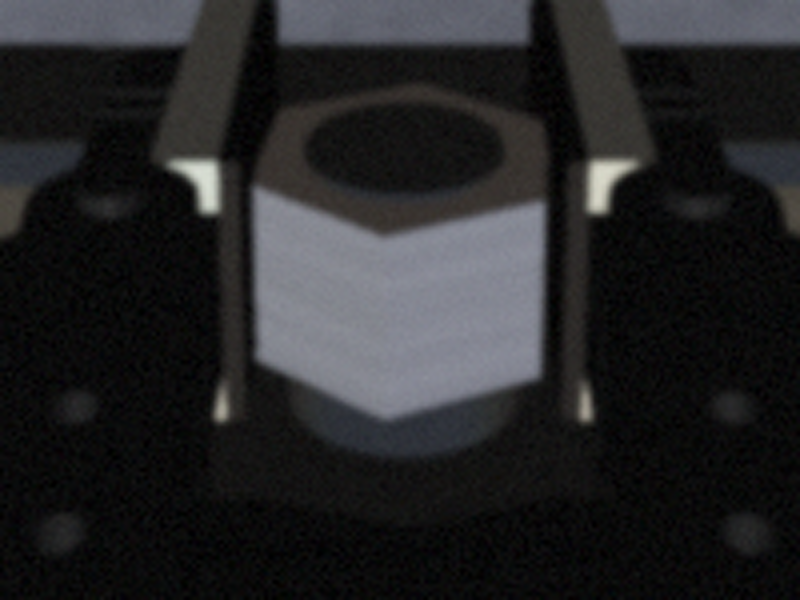

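```bash
python3 - <<'E'
from fit import *
W=load('w4');c=lambda L:np.array(L)/4+[216,287]-.4
fit(W,c([(255,183),(385,235),(545,198),(550,120),(420,85),(285,110)]),c([(257,360),(385,420),(540,378)]),ths=(-.1,))
W=load('w3');c=lambda L:np.array(L)/8+[264,230]-.4
fit(W,c([(215,170),(385,205),(580,180)]),c([(220,405),(383,440),(577,412)]),ths=(-.1,))
s=get_obs();print(s['torque'],s['ft_force'],s['joint_pos'])
E
```

```text
-0.1 -> [-0.1106  0.6247  0.2362  0.0737] -6.3354429318621825 rms 0.5859180007383884
-0.1 -> [-0.0899  0.6253  0.2366  0.0758] -5.152262092603808 rms 0.35191426318654434
[-0.3069  0.1995  0.0289] [-1.4015 -0.9674  5.7753] [ 0.0156  0.6606 -0.6292  1.4823  0.4109  1.1316 -2.1091]
```

```bash
python3 - <<'E'
from fit import *
W=load('w1');c=lambda L:np.array(L)/10+[205,0]-.4
bk=c([(150,105),(207,60),(430,65),(560,122)]);fr=c([(162,312),(215,287),(432,290),(548,333)])
Rz=R.from_euler('z',.15);B=np.array([.6252,.2364,.0748])
for t0 in(-.3,0,.3,.6):
    def f(p):
        o=[]
        for xs,pts in((p[2],bk),(p[3],fr)):
            a=p[0]+np.pi/6+np.arange(6)*np.pi/3
            q=np.array([proj(W,v) for v in Rz.apply(np.c_[np.full(6,xs),p[1]*np.cos(a)+p[4],p[1]*np.sin(a)])+B])
            for u in pts: d=q-u;o.append(d[np.argmin((d**2).sum(1))])
        return np.concatenate(o)
    r=least_squares(f,[t0,.0138,-.02,-.033,0]);print(np.degrees(r.x[0]),r.x[1:],np.sqrt(np.mean(r.fun**2)))
E
```

```text
-30.210394785213225 [ 0.0137 -0.0202 -0.0333 -0.    ] 0.50955672428426
-27.330807050624426 [ 0.0124 -0.0194 -0.0326 -0.0008] 1.7691240116023341
29.789604985281436 [ 0.0137 -0.0202 -0.0333 -0.    ] 0.5095567242842702
29.7896063778503 [ 0.0137 -0.0202 -0.0333 -0.    ] 0.5095567242842826
```

The nut fits at exactly 30° (flats level), so the camera fit can be trusted. The probe width of 0.286 is 24 mm, i.e. on or near flats. Next I'll compare widths at a −6° tilt and at a +24° tilt to settle the physical orientation.

Emit:
move_arm:
  moves:
    - [[0, 0, 0], [0, 0, 0], 0.4]
    - [[0, 0.09, 0], [-6, 0, 0], 0.4]
    - [[0, 0, 0], [0, 0, 0], 0.3]
    - [[0, 0, 0], [0, 0, 0], 0.2]
    - [[0, 0, 0], [0, 0, 0], 0.2]

```text
clock: 24.1
position: [0.6284, 0.2339, 0.052]
ee_rot: [0.996, 0.075, 0.004, 0.052]
ft_force: [-2.7, -2.4, 2.8]
grip_width: 0.272
```

```bash
python3 - <<'E'
from h import *
s=get_obs();print(s['position'],R.from_quat(s['ee_rot']).as_euler('xyz'),s['ft_force'],s['torque'],s['grip_width'],s['clock'])
E
```

```text
[0.62842461 0.23389908 0.05195362] [3.03759436e+00 6.08443890e-04 1.50537229e-01] [-2.65681226 -2.38504627  2.78627627] [-0.46784593  0.52588874 -0.05284134] 0.2720669080734422 24.1
```

Emit:
move_arm:
  moves:
    - [[0, 0, 0], [0, 0, 0], 0.45]
    - [[0, -0.14, 0], [10, 0, 0], 0.45]
    - [[0, -0.14, -0.03], [10, 0, 0], 0.45]
    - [[0, -0.14, -0.04], [10, 0, 0], 0.4]
    - [[0, 0, 0], [0, 0, 0], 0.36]

```text
clock: 24.72
position: [0.6279, 0.2438, 0.0551]
ee_rot: [0.975, 0.071, -0.015, -0.211]
ft_force: [-0.6, 1.1, 0.1]
grip_width: 0.359
```

Emit:
move_arm:
  moves:
    - [[0, 0, 0], [0, 0, 0], 0.3]
    - [[0, 0, 0], [0, 0, 0], 0.2]
    - [[0, 0, 0], [0, 0, 0], 0.2]

```text
clock: 25.1
position: [0.6277, 0.2451, 0.0556]
ee_rot: [0.975, 0.074, -0.015, -0.208]
ft_force: [-1.2, 0.2, 5.9]
grip_width: 0.305
```

```bash
python3 - <<'E'
from h import *
s=get_obs();print(s['position'],R.from_quat(s['ee_rot']).as_euler('xyz'),s['ft_force'],s['torque'],s['grip_width'],s['clock'])
im,i=snap('wrist','w5')
u,v=map(int,proj(i,[.6252,.2364,.085])); y=max(0,min(480-150,v-75));x=u-100
print(x,y);cv2.imwrite('pics/w5v.png',cv2.resize(im[y:y+150,x:x+200,::-1],(800,600),interpolation=cv2.INTER_CUBIC))
E
```

```text
[0.62772261 0.24505369 0.05555029] [-2.72192121e+00 -1.80482712e-03  1.50595428e-01] [-1.16637124  0.23019453  5.89253765] [0.04444292 0.24661171 0.05372695] 0.3049361855365356 25.1
202 285
```

View pics/w5v.png

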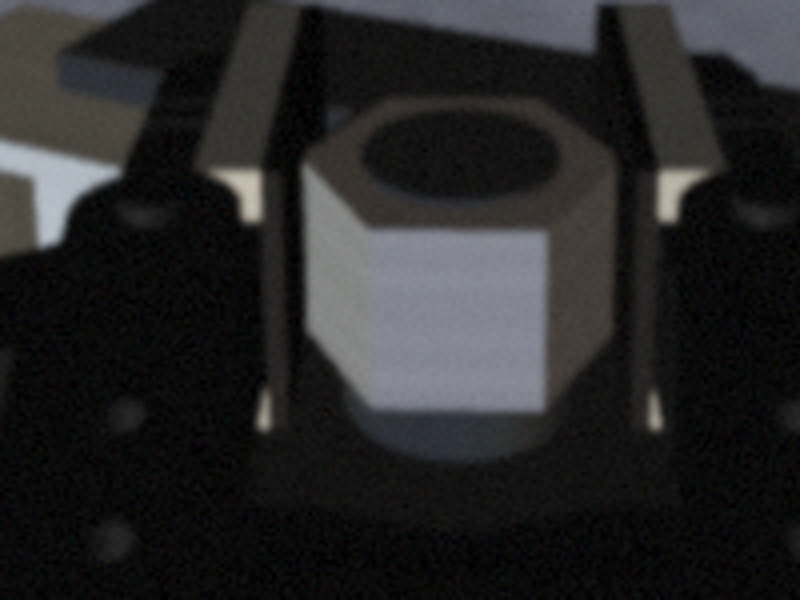

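Widths are 0.272 at −6° and 0.305 at +24° (corners), so the flats really are at −6° (54°), matching the camera. The text's rest angle doesn't fit. To see where the spring rests and which way it pulls, I'll grip the flats, turn −20°, read the moment, release, and see where the head returns.

Emit:
move_arm:
  moves:
    - [[0, 0, 0], [0, 0, 0], 0.45]
    - [[0, 0.14, 0.04], [-10, 0, 0], 0.45]
    - [[0, 0.14, 0.03], [-10, 0, 0], 0.45]
    - [[0, 0.14, 0], [-10, 0, 0], 0.4]
    - [[0, 0, 0], [0, 0, 0], 0.2]
  squeeze: 50

```text
clock: 25.78
position: [0.629, 0.2337, 0.0509]
ee_rot: [0.995, 0.077, 0.005, 0.057]
ft_force: [-1.5, -10.2, 7.1]
grip_width: 0.271
```

Emit:
move_arm:
  moves:
    - [[0, 0, 0], [0, 0, 0], 0.2]
    - [[0, 0, 0], [0, 0, 0], 0.2]
    - [[0, 0, 0], [0, 0, 0], 0.2]

```text
clock: 26.15
position: [0.6289, 0.2339, 0.0509]
ee_rot: [0.996, 0.075, 0.004, 0.053]
ft_force: [-2.3, -4.0, 6.6]
grip_width: 0.27
```

```bash
cat > st.py <<'E'
from h import *
np.set_printoptions(precision=3,suppress=True)
s=get_obs();print(s['clock'],s['position'],'tilt',np.degrees((R.from_quat(s['ee_rot']).as_euler('xyz')[0])%(2*np.pi)-np.pi),s['ft_force'],s['torque'],s['grip_width'])
E
python3 st.py
```

```text
26.15 [0.629 0.234 0.051] tilt -6.056020543487502 [-2.325 -3.962  6.579] [-0.827  0.458  0.033] 0.27038097908200215
```

Emit:
move_arm:
  moves:
    - [[0, 0.07, 0], [-5, 0, 0], 0.2]
    - [[0, 0.07, 0], [-5, 0, 0], 0.2]
    - [[0, 0.07, 0], [-5, 0, 0], 0.2]
    - [[0, 0.07, 0], [-5, 0, 0], 0.2]
    - [[0, 0, 0], [0, 0, 0], 0.2]

```text
clock: 26.78
position: [0.6301, 0.2257, 0.0532]
ee_rot: [0.971, 0.073, 0.017, 0.228]
ft_force: [-4.0, -8.0, 13.4]
grip_width: 0.272
```

```bash
python3 st.py; python3 -c "
from h import *
snap('wrist','w6')"
```

```text
26.775 [0.63  0.226 0.053] tilt -26.396559478302137 [-3.958 -8.016 13.426] [-2.089  0.736 -0.413] 0.27246928795801095
```

Emit:
move_arm:
  moves:
    - [[0, 0, 0], [0, 0, 0], 0.45]
    - [[0, 0, 0], [0, 0, 0], 0.45]
    - [[0, 0, 0], [0, 0, 0], 0.45]

```text
clock: 27.2
position: [0.6294, 0.2282, 0.0516]
ee_rot: [0.972, 0.074, 0.017, 0.224]
ft_force: [-0.0, -0.4, 0.1]
grip_width: 0.447
```

```bash
python3 st.py; python3 -c "
from h import *
snap('wrist','w7')"
cat > score.py <<'E'
from fit import *
# angle by matching the bright (upper) facets: contrast across projected hex outline/edges of the upper half
def ang(fn,B=(.6251,.2364,.0748)):
    W=load(fn);im=cv2.GaussianBlur(cv2.cvtColor(cv2.imread('pics/'+fn+'.png'),cv2.COLOR_BGR2GRAY),(3,3),0).astype(float)
    gx=cv2.Sobel(im,cv2.CV_64F,1,0)/8;gy=cv2.Sobel(im,cv2.CV_64F,0,1)/8
    best=[]
    for th in np.arange(-45,45,1.):
      for dy in(-.0015,0,.0015):
       for dz in(-.0015,0,.0015):
        b=np.array(B)+[0,dy,dz];f=verts(np.radians(th),.008,.15,b);k=verts(np.radians(th),-.008,.15,b)
        sc=0;n=0
        up=[j for j in range(6) if f[j,2]>b[2]-.004]
        for p,q in [(f[j],f[(j+1)%6]) for j in range(6) if f[j,2]+f[(j+1)%6,2]>2*b[2]+.008]+[(k[j],k[(j+1)%6]) for j in range(6) if k[j,2]+k[(j+1)%6,2]>2*b[2]+.008]:
            a,c=np.array(proj(W,p)),np.array(proj(W,q));t=(c-a)/np.linalg.norm(c-a);nn=np.array([-t[1],t[0]])
            pts=(a+np.linspace(.1,.9,20)[:,None]*(c-a)).astype(np.float32)
            X,Y=pts[:,0].reshape(1,-1),pts[:,1].reshape(1,-1)
            g=nn[0]*cv2.remap(gx,X,Y,1)+nn[1]*cv2.remap(gy,X,Y,1);sc+=abs(g.mean());n+=1
        best.append((sc/n,th,dy,dz))
    best.sort(reverse=True);print(fn,[(round(float(x),1) for x in b[:2]) and tuple(round(float(x),4) for x in b) for b in best[:3]])
import sys
for f in sys.argv[1:]: ang(f)
E
python3 score.py w2 w4 w5 w6 w7
```

```text
27.2 [0.629 0.228 0.052] tilt -25.97366676941399 [-0.041 -0.379  0.094] [0.468 0.058 0.039] 0.44717842190567136
w2 [(20.4995, -6.0, 0.0, 0.0), (20.4779, -7.0, 0.0, 0.0), (20.461, -8.0, 0.0, 0.0)]
w4 [(21.8906, -6.0, 0.0, 0.0), (21.8649, -7.0, 0.0, 0.0), (21.8313, -5.0, 0.0, 0.0)]
w5 [(19.7354, -8.0, 0.0, 0.0), (19.7097, -9.0, 0.0, 0.0), (19.7008, -7.0, 0.0, 0.0)]
w6 [(18.5046, 31.0, 0.0, 0.0), (18.5046, -29.0, 0.0, 0.0), (18.4595, 30.0, 0.0, 0.0)]
w7 [(20.8386, 43.0, 0.0, 0.0), (20.8386, -17.0, 0.0, 0.0), (20.8345, 42.0, 0.0, 0.0)]
```

```bash
python3 -c "
from h import *
snap('wrist','w8');snap('wrist','w9');snap('wrist','w10')"; python3 score.py w8 w10; python3 st.py
```

```text
w8 [(20.867, 42.0, 0.0, 0.0), (20.867, -18.0, 0.0, 0.0), (20.8559, 43.0, 0.0, 0.0)]
w10 [(20.8136, 42.0, 0.0, 0.0), (20.8136, -18.0, 0.0, 0.0), (20.8057, 43.0, 0.0, 0.0)]
27.4 [0.63  0.228 0.052] tilt -25.9936805436368 [-0.065 -0.24  -0.002] [0.494 0.081 0.027] 0.44909458085637033
```

Emit:
move_arm:
  moves:
    - [[0, 0, 0], [0, 0, 0], 0.45]
    - [[0, 0, 0], [0, 0, 0], 0.45]
    - [[0, 0, 0], [0, 0, 0], 0.45]
    - [[0, 0, 0], [0, 0, 0], 0.45]
    - [[0, 0, 0], [0, 0, 0], 0.45]

```text
clock: 28.02
position: [0.6296, 0.228, 0.0519]
ee_rot: [0.972, 0.073, 0.017, 0.224]
ft_force: [-0.3, 0.3, -0.2]
grip_width: 0.453
```

```bash
python3 -c "
from h import *
snap('wrist','w11')"; python3 score.py w11
```

```text
w11 [(20.8364, 43.0, 0.0, 0.0), (20.8364, -17.0, 0.0, 0.0), (20.8331, 42.0, 0.0, 0.0)]
```

After release from −26° the head stuck at −17°, so it springs back in + and friction holds it. Text numbers (rest 0.24 to 0.46 rad, 0.15 Nm pull when upright) imply a spring centre of ≈0.35 rad with a ±0.11 rad friction band. Releasing it from the + side gives the other edge of the band and fixes where the bolt's own zero lies.

Emit:
move_arm:
  moves:
    - [[0, -0.13, 0], [9, 0, 0], 0.4]
    - [[0, 0, 0], [0, 0, 0], 0.2]
    - [[0, 0, 0], [0, 0, 0], 0.2]
    - [[0, -0.13, 0], [9, 0, 0], 0.2]
    - [[0, -0.13, 0], [9, 0, 0], 0.2]

```text
clock: 28.7
position: [0.6303, 0.2371, 0.051]
ee_rot: [0.997, 0.075, 0.002, -0.01]
ft_force: [4.6, 2.5, -10.2]
grip_width: 0.269
```

Emit:
move_arm:
  moves:
    - [[0, -0.13, 0], [9, 0, 0], 0.2]
    - [[0, 0, 0], [0, 0, 0], 0.2]
    - [[0, 0, 0], [0, 0, 0], 0.2]

```text
clock: 29.08
position: [0.6296, 0.2408, 0.0509]
ee_rot: [0.993, 0.075, -0.004, -0.087]
ft_force: [4.5, 1.3, 7.4]
grip_width: 0.271
```

```bash
python3 st.py; python3 -c "
from h import *
snap('wrist','x1')"
```

```text
29.075 [0.63  0.241 0.051] tilt 10.022480024719446 [4.529 1.282 7.448] [-0.444 -0.97  -0.086] 0.2706233767318785
```

Emit:
move_arm:
  moves:
    - [[0, 0, 0], [0, 0, 0], 0.45]
    - [[0, 0, 0], [0, 0, 0], 0.45]
    - [[0, 0, 0], [0, 0, 0], 0.45]
    - [[0, 0, 0], [0, 0, 0], 0.45]

```text
clock: 29.62
position: [0.6275, 0.2403, 0.049]
ee_rot: [0.993, 0.075, -0.007, -0.087]
ft_force: [-0.0, 0.6, -0.1]
grip_width: 0.449
```

```bash
python3 -c "
from h import *
snap('wrist','x2')"; python3 st.py;python3 score.py x1 x2
```

```text
29.675 [0.628 0.24  0.049] tilt 9.985757123497814 [ 0.255 -0.049  0.205] [-0.163 -0.032 -0.035] 0.45384277938512263
x1 [(21.0712, 6.0, 0.0, 0.0), (21.0171, 5.0, 0.0, 0.0), (20.998, 7.0, 0.0, 0.0)]
x2 [(21.4065, -2.0, 0.0, 0.0), (21.4006, -3.0, 0.0, 0.0), (21.3227, -1.0, 0.0, 0.0)]
```

Released from the + side it stuck at about −2°. The rest band is therefore about −17° to −2° on the seen hex, centred near −10°. The text's spring (rest 0.24 to 0.46 rad, 0.15 Nm when upright) only fits if the bolt's own zero is at a seen angle of −30°. The head's corners, not its flats, then lie on the bolt's ±y.

The specified state is the bolt's z axis upright, with a pull of about 0.15 Nm. So I'll park the head at a known angle by its flats (−6° seen, which is bolt angle +24°), then regrip along the bolt's ±y at 24° and turn back.

Emit:
move_arm:
  moves:
    - [[0, 0.145, -0.1], [-10, 0, 0], 0.4]
    - [[0, 0, 0], [0, 0, 0], 0.2]
    - [[0, 0, 0], [0, 0, 0], 0.2]
    - [[0, 0.09, 0], [-6, 0, 0], 0.2]
    - [[0, 0, 0], [0, 0, 0], 0.2]

```text
clock: 30.3
position: [0.6286, 0.2339, 0.0522]
ee_rot: [0.996, 0.076, 0.004, 0.054]
ft_force: [-4.7, -4.0, 11.5]
grip_width: 0.272
```

Emit:
move_arm:
  moves:
    - [[0, 0, 0], [0, 0, 0], 0.2]
    - [[0, 0, 0], [0, 0, 0], 0.45]
    - [[0, 0, 0], [0, 0, 0], 0.45]
    - [[0, 0, 0], [0, 0, 0], 0.45]

```text
clock: 30.8
position: [0.6285, 0.2342, 0.0507]
ee_rot: [0.996, 0.075, 0.004, 0.052]
ft_force: [0.3, 1.3, 0.2]
grip_width: 0.45
```

```bash
python3 st.py; python3 -c "
from h import *
snap('wrist','y1')"; python3 score.py y1
```

```text
30.8 [0.629 0.234 0.051] tilt -5.980051222681455 [0.271 1.293 0.24 ] [ 0.114  0.041 -0.005] 0.45007527120107266
y1 [(22.0196, -8.0, 0.0, 0.0), (22.0064, -7.0, 0.0, 0.0), (21.9146, -6.0, 0.0, 0.0)]
```

Emit:
move_arm:
  moves:
    - [[0, -0.14, 0], [10, 0, 0], 0.45]
    - [[0, -0.14, -0.02], [10, 0, 0], 0.45]
    - [[0, -0.14, -0.04], [10, 0, 0], 0.42]
    - [[0, 0, 0], [0, 0, 0], 0.36]
    - [[0, 0, 0], [0, 0, 0], 0.36]

```text
clock: 31.48
position: [0.6273, 0.2442, 0.0534]
ee_rot: [0.975, 0.073, -0.015, -0.207]
ft_force: [0.8, 0.6, 1.1]
grip_width: 0.358
```

```bash
python3 st.py
```

```text
31.475 [0.627 0.244 0.053] tilt 24.01217250738246 [0.802 0.571 1.133] [-0.19  -0.069 -0.078] 0.3581929087364168
```

Emit:
move_arm:
  moves:
    - [[0, 0, 0], [0, 0, 0], 0.2]
    - [[0, 0, 0], [0, 0, 0], 0.2]
    - [[0, 0, 0], [0, 0, 0], 0.2]
    - [[0, 0, 0], [0, 0, 0], 0.2]
  squeeze: 70

```text
clock: 31.98
position: [0.6272, 0.2455, 0.0543]
ee_rot: [0.975, 0.075, -0.015, -0.207]
ft_force: [-1.4, 1.3, 6.7]
grip_width: 0.291
```

Emit:
move_arm:
  moves:
    - [[0, 0.08, 0.03], [-6, 0, 0], 0.2]
    - [[0, 0.08, 0.02], [-6, 0, 0], 0.2]
    - [[0, 0.09, 0.01], [-6, 0, 0], 0.2]
    - [[0, 0.09, 0], [-6, 0, 0], 0.2]
    - [[0, 0, 0], [0, 0, 0], 0.2]

```text
clock: 32.6
position: [0.6287, 0.2363, 0.0521]
ee_rot: [0.997, 0.076, 0.001, 0.003]
ft_force: [-7.5, -7.4, 20.4]
grip_width: 0.292
```

Emit:
move_arm:
  moves:
    - [[0, 0, 0], [0, 0, 0], 0.2]
    - [[0, 0, 0], [0, 0, 0], 0.2]

```text
clock: 32.85
position: [0.6287, 0.2364, 0.0521]
ee_rot: [0.997, 0.076, 0.001, 0.001]
ft_force: [-6.8, -5.6, 18.8]
grip_width: 0.291
```

```bash
python3 st.py; python3 - <<'E'
from h import *
im,i=snap('wrist','z1')
u,v=map(int,proj(i,[.6252,.2364,.085])); y=max(0,min(480-150,v-75));x=u-100
print(x,y);a=cv2.resize(im[y:y+150,x:x+200,::-1],(480,360),interpolation=cv2.INTER_CUBIC)
im2,_=snap('top','ztop');b=cv2.resize(im2[235:325,200:420,::-1],(480,196),interpolation=cv2.INTER_CUBIC)
cv2.imwrite('pics/z1v.png',np.vstack([a,b]))
E
python3 score.py z1
```

```text
32.85 [0.629 0.236 0.052] tilt -0.17359393245621624 [-6.776 -5.587 18.774] [-1.097  1.679 -0.021] 0.2910725958161383
217 289
z1 [(17.1965, 29.0, 0.0, 0.0), (17.1965, -31.0, 0.0, 0.0), (17.1663, 28.0, 0.0, 0.0)]
```

View pics/z1v.png

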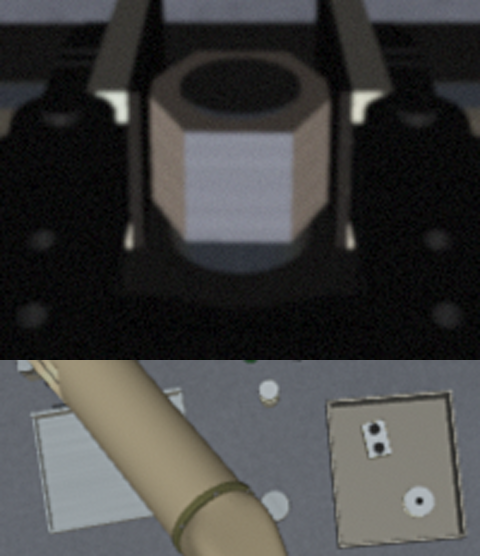

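The picture shows the tool upright with the head held along the bolt's ±y. The seen hex has its top facet level, and the code gives −31° with about −2° bias, so the bolt angle is ≈0. The housing and pulley are in the tote, and the tin and glue are untouched. I'll check that the hold is steady, then hand in.

Emit:
move_arm:
  moves:
    - [[0, 0, 0], [0, 0, 0], 0.2]
    - [[0, 0, 0], [0, 0, 0], 0.2]
    - [[0, 0, 0], [0, 0, 0], 0.2]
    - [[0, 0, 0], [0, 0, 0], 0.2]

```text
clock: 33.45
position: [0.6287, 0.2363, 0.0521]
ee_rot: [0.997, 0.075, 0.001, 0.001]
ft_force: [-8.2, -6.2, 18.9]
grip_width: 0.286
```

```bash
python3 -c "
from h import *
snap('wrist','z2')"; python3 score.py z2; python3 st.py; python3 -c "
from workcell import hand_in
print(hand_in())"
```

```text
z2 [(17.188, -31.0, 0.0, 0.0), (17.188, 29.0, 0.0, 0.0), (17.1676, 28.0, 0.0, 0.0)]
33.5 [0.629 0.236 0.052] tilt -0.16020444107828788 [-7.598 -5.456 19.045] [-1.045  1.625 -0.038] 0.28776425013944124
the job is handed in; nothing more can be done
None
```

I handed the job in at 33.5 s. Both prints are in the tote, but the bolt is gripped on two opposite corners of its head, not on two flats as you asked.

**Prints:** the last top view shows the housing and pulley lying in the grey tote, the tray empty as far as the arm lets it be seen, and the tin and glue still in place. I did not look again at the scraper, driver, tape or block.

**What disagreed:** the text says the gripped pair of flats rests 0.24–0.46 rad (14–26°) off upright.
- **What I measured:** two camera views and the grip widths at three tilts put the nearest pair of flats at about −6°.
- **Spring test:** I turned the head both ways and let go. It came to rest between about −17° and −2°. That fits the text's spring figures only if the bolt's own upright is at −30° as the camera sees it. In that position the corners face sideways, not the flats.

**What I chose:** I followed the bolt's own frame and the stated spring pull. I gripped it along its own ±y direction, turned it back 24° against the spring, and held it there at 70 N with the tool upright. As the camera sees it, no pair of flats stands upright. If you meant the visible flats to be upright, this final position is wrong.

**Last checks:** the tool tilt was −0.2°. The head read −31° as seen and did not move over the last 0.6 s; my image code reads about 2° low. The wrist force was about 21 N.

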